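Try the latch of the wide bolt caddy

ROBOT

A 6-joint arm with a two-finger parallel gripper is mounted at the origin on a cart in front of the work surface, level with it; the furniture and walls round the work are solid. World frame = base frame: x ahead of the robot, y to its left, z up, the work surface at z = 0. Lengths are in m, angles in rad, forces in N, time in s.
With the tool pointing down it reaches from about 0.275 to 0.75 m from the base axis. Payload 10.2 kg.
Tool frame: the origin (TCP) lies midway between the tips of the shut fingers; the grasp point (between the pads) lies 19 mm behind it (env.grasp_offset is the distance from the TCP to the grasp point, in m); z points along the fingers, x is the direction in which the jaws open and shut, and the axes are right-handed (so a half turn about z gives the same grasp; the last joint's range is limited). The gripper opens to 88 mm and grips with 3 to 60 N. Pads are 18 mm wide; open, the fingers measure 123 mm over their backs; the gripper's body (75 mm by 187 mm) begins 45 mm behind the grasp point.
Start: joints at [-1.505, 0.313, 1.498, -0, 1.331, -0.223], TCP at [0.15, -0.503, 0.239] pointing down, gripper open.
Joint ranges: [-2.94, 2.94], [-0.97, 2.17], [0.19, 2.56], [-1.23, 4.37], [0.02, 3.11], [-2.88, 2.88]. Speed limits (rad/s): [2.39, 2.39, 3.01, 3.14, 3.14, 3.14].

INTERFACE

Orientations are given as a unit quaternion [x, y, z, w].
In Python, from plant import env gives the robot as it stands.
- The arm moves only by the shell command python3 -m handwheel 'ROWS' [OPENING]. ROWS is JSON, a list of rows, each an object with "delta_pos": the shift along the tool's x, y, z in units of 30 mm (1.0 is 30 mm), a list of three; "twist": the turn, a rotation vector about the tool's x, y, z in units of 10 degrees (1.0 is 10 degrees), a list of three. A call has 1 to 20 rows; each row is the pose to reach, as a shift and turn from the pose commanded when the call began, along the tool's axes at that moment; what a row does not reach only later rows make up. A row lasts 1/8 s, in which the tool goes at most 62.5 mm and 10.7 degrees, less where a joint would pass 70% of its speed; a pose out of reach is approached as far as the arm can. A call with a gripper value outside its range is refused whole. OPENING is the finger opening in mm, from 0 to 88.1, set as the call begins (- or left out, the last holds). The fingers move at their own pace and stop on an object; the grip force is fixed at half the most. Time passes only in rows, so rows that repeat a pose let the fingers close. It gives the time, the measured TCP pose, the force and the opening at its end, in the units of the state.
- env.read_state(): the state, without advancing time (a new reading comes with each control period).
- env.read_camera(name): name is "side" or "top" or "wrist"; returns the picture (480x640x3 uint8, red, green, blue); there is no depth.
- env.calibration(name): a dict with "intrinsics" (3x3 intrinsics, pixels), "dist" ([k1, k2, p1, p2, k3] as OpenCV has them; the pictures are not rectified), "pose" (4x4, takes a point from camera to world coordinates). Camera axes: x right, y down, z forward; pixel columns grow to the right and rows downward; lengths in m; the calibration is good to about 2 mm. A picture is of the moment at which its call begins: read the wrist's pose just before it. calibration takes no time and is no camera call; for the wrist camera it gives the pose at the moment of the call.
- env.sign_off(): hands the job in, once; it reports no verdict.
Trained networks look in the newest picture that a camera, given by its name, has taken for a name from the list of things; names that differ only in an ending like _2 or _b are one class to them, and where a whole thing is asked for, a point or a joint stands for the part that bears it (a point fixed in the world has none). Each returns a list of dicts, best first, with "confidence" (0 to 1); they miss things now and then, are a little off and sometimes report something else, mostly with a low value. They report only what shows in the picture. A call takes as long as a camera call.
- env.spot_in(camera, thing): "position" ([column, row] in pixels, amid what is visible of it).
- env.regions_of(camera, thing): "pixels" (480x640 bool, what is visible of it) and "position" ([column, row] in pixels, amid what is visible of it).
The state is a dict: "clock": time; "qpos": joint angles; "qvel": joint speeds; "tau": joint torques, N m; "position": TCP position; "eef_rot": TCP orientation; "ft_force": force on the tool from outside, world axes, zero at the start; "wrist_torque": the same for the moment, N m; "grip_width": finger opening in m.
Only numpy, scipy, OpenCV 4.12 (cv2) and the standard library are available. Lean on these libraries where they do the work, as an engineer would, in place of code of your own. Each camera call takes 0.05 s, during which the arm holds its last target.

TASK

I have just fitted a new latch spring in the wider of the two bolt caddies on the bench. Please try it: press the black key on top of that caddy so that its tray springs right out, let go of the key, then push the tray back home until it clicks and stays shut by itself. Leave the narrower caddy shut.

Things in the scene. Friction and masses are not known exactly. Their poses are not given: they have to be found in the camera images.
- wide_key_top (a point): Middle of the top of the wide caddy's release key: a black block, 26 (x) by 34 (y) mm, its top 66 mm above the bench, 10 above the roof, on the roof's middle line, 32 mm behind the caddy's centre. It goes straight down 7 mm against a spring (1.2 N at rest, 4 N fully down) and comes up when let go; pressed 5 mm or more it frees the tray. x points into the caddy, away from its tray front; z up.
- wide_front (a point): Where to push: middle of the wide caddy's tray front, 31 mm above the bench; moves with the tray. The front is an upright bare-metal plate 108 mm wide, 5 to 52 mm above the bench, facing the robot. Latched it stands 104 mm in front of the key's middle, sprung out 145 mm; nothing stands in front of it. x points into the caddy (push this way), z up.
- wide_tray (a joint): How far the tray is out (m) of the wide caddy, a grey box 110 mm wide, 120 deep, 56 high, fixed to the bench left or right of the vice: 0 = against its stop, about 0.004 = latched, 0.045 = sprung right out. A spring drives it out (5 N shut, 1 N out). Pushed in below 0.003 (up to about 10 N) it clicks and stays at 0.004 when let go; pushed less far it springs out again.
- narrow_tray (a joint): The same for the tray of the narrow caddy, a box with a key like the wide one's but only 70 mm wide, on the other side of the vice. It is latched at the start and must stay so.

How it is judged:
On the way, in this order (a step that is already met when the one before it is completed fails the run):
1. the wide caddy's tray has sprung out, at least 35 mm (value of joint wide_tray above 0.035 m), for 0.2 s.
2. the wide caddy's tray is pushed home again (value of joint wide_tray below 0.008 m), for 0.2 s.
At the end, for the whole second after the job is handed in: The wide caddy's tray, having sprung out, is shut again and held by its latch (less than 8 mm out, with nothing pushing it), and the narrow caddy's tray is shut (less than 10 mm out) (value of joint wide_tray below 0.008 m and value of joint narrow_tray below 0.01 m); the robot touches nothing.
It fails at once if the narrow caddy's tray is released (value of joint narrow_tray above 0.01 m).
It also fails if it takes over 40 s, if anything falls off the work surface, if the arm or the gripper's body presses on something with over 40 N, if the wrist force passes 120 N, or if a joint passes its speed limit or range.

## Working session

There is one attempt and no reset: what is moved stays moved. The work goes in short steps, Python scripts to look and compute and a shell command to move; the robot and the scene stay as the last step left them, time stands still between calls to the robot, and variables do not carry over. Pictures are saved under pics/ and viewed, and the job is handed in when it is done.

```bash
mkdir -p pics
cat > h.py <<'E'
import numpy as np,cv2
from plant import env
def snap(c,n):
    im=env.read_camera(c); cv2.imwrite(f'pics/{n}.png',im[:,:,::-1]); return im
def ray(c,px):
    k=env.calibration(c);K=np.array(k['intrinsics']);P=np.array(k['pose'])
    u=cv2.undistortPoints(np.array([[px]],float),K,np.array(k['dist'],float))[0,0]
    return P[:3,3],P[:3,:3]@np.array([u[0],u[1],1])
def atz(c,px,z):
    o,d=ray(c,px); return o+d*(z-o[2])/d[2]
def proj(c,p):
    k=env.calibration(c);P=np.linalg.inv(np.array(k['pose']))
    r,_=cv2.Rodrigues(P[:3,:3]);return cv2.projectPoints(np.array([p],float),r,P[:3,3],np.array(k['intrinsics']),np.array(k['dist'],float))[0][0,0]
E
python3 - <<'E'
from h import *
for c in ['top','side']:
    snap(c,c+'0')
    for t,z in [('wide_key_top',.066),('wide_front',.031),('wide_tray',.03),('narrow_tray',.03)]:
        for r in env.spot_in(c,t)[:3]: print(c,t,round(r['confidence'],2),np.round(r['position'],1),np.round(atz(c,r['position'],z),3))
s=env.read_state();print(s['clock'],s['position'],s['eef_rot'],s['ft_force'])
E
```

```text
top wide_key_top 0.5 [465.1 238.7] [ 0.541 -0.326  0.066]
top wide_front 0.6 [456.5 280.7] [ 0.452 -0.314  0.031]
top wide_tray 0.67 [453.6 280.5] [ 0.452 -0.308  0.03 ]
top narrow_tray 0.53 [185.7 267.1] [0.473 0.29  0.03 ]
side wide_key_top 0.66 [253.9 156.5] [ 0.541 -0.321  0.066]
side wide_front 0.45 [291.1 152.1] [ 0.443 -0.315  0.031]
side wide_tray 0.5 [290.8 151.8] [ 0.443 -0.317  0.03 ]
side narrow_tray 0.78 [428.4 352.5] [0.454 0.287 0.03 ]
0.5 [ 0.14949    -0.50324768  0.23871098] [ 8.01487432e-01 -5.98011618e-01 -1.03502844e-05 -3.15147053e-05] [ 0.28486087  0.23417335 -0.4219522 ]
```

View pics/top0.png

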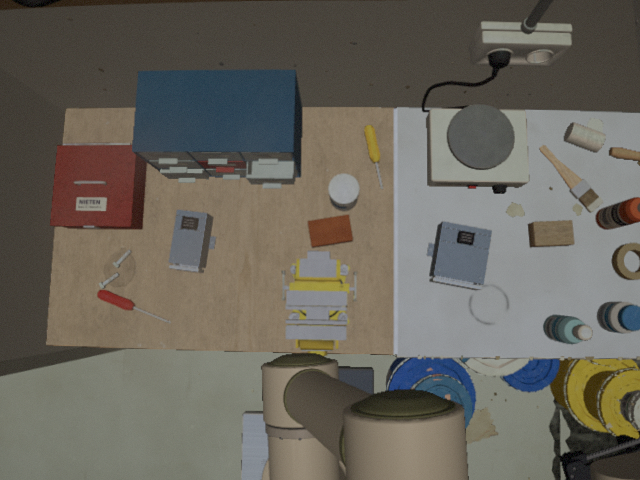

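View pics/side0.png

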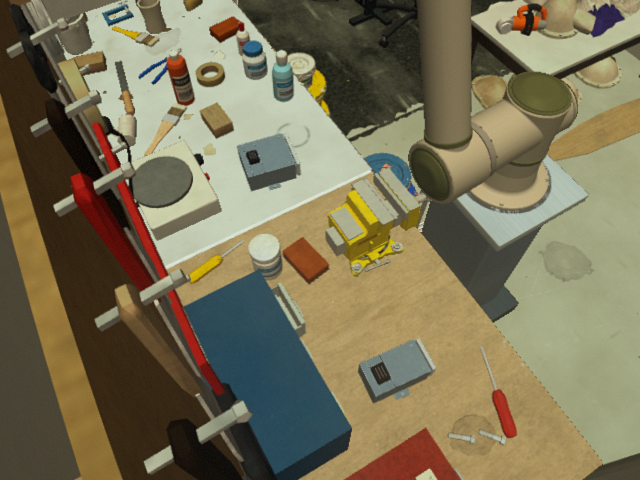

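The top view shows the wide caddy on the right, with its key at about (466,238) and its front at about (458,284). The narrow caddy is on the left at about (190,240). Next I'll measure the wide caddy's yaw.

Run:
```python
from h import *
im=cv2.imread('pics/top0.png'); a=cv2.resize(im[205:305,410:510],(600,600),interpolation=cv2.INTER_CUBIC)
b=cv2.imread('pics/side0.png')[120:200,225:315]; cv2.imwrite('pics/z_top.png',a); cv2.imwrite('pics/z_side.png',cv2.resize(b,(720,640)[:2] and (675,600),interpolation=cv2.INTER_CUBIC))
for c in ['top','side']:
    env.read_camera(c)
    for t in ['wide_key_top','wide_front']:
        for r in env.regions_of(c,t)[:1]:
            m=r['pixels'];ys,xs=np.nonzero(m);print(c,t,r['confidence'],r['position'],m.sum(),cv2.minAreaRect(np.c_[xs,ys].astype(np.float32)))
```

```text
top wide_key_top 0.69 [467.6, 239.9] 189 ((465.0, 237.0), (12.0, 16.0), 90.0)
top wide_front 0.55 [459.7, 280.9] 389 ((455.3846435546875, 282.0769348144531), (52.951358795166016, 8.629109382629395), 11.309932708740234)
side wide_key_top 0.48 [254.2, 155.1] 132 ((253.30001831054688, 156.89999389648438), (13.28156566619873, 10.75174331665039), 71.56504821777344)
```

View pics/z_top.png

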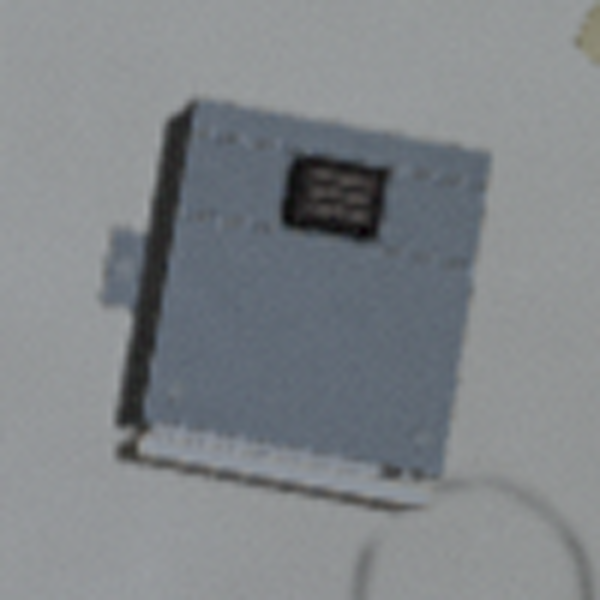

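View pics/z_side.png

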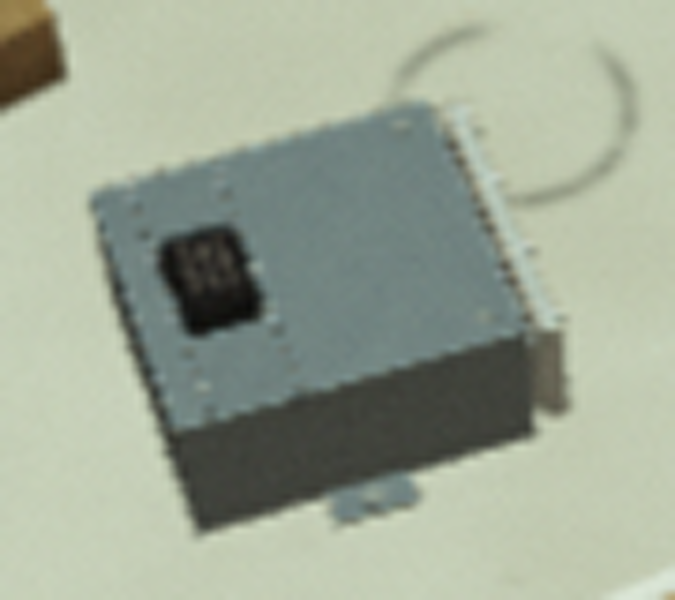

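Run:
```python
from h import *
T=[np.array(p)/6+[410,205]-.4 for p in [(195,100),(490,153),(440,473),(145,425)]]
S=[np.array(p)/7.5+[225,120]-.4 for p in [(95,200),(425,100),(525,335),(175,432)]]
T=[atz('top',p,.056) for p in T]; S=[atz('side',p,.056) for p in S]
S=[S[3],S[0],S[1],S[2]]  # placeholder order
for n,C in (('top',T),('side',S)):
    C=np.array(C);print(n,np.round(C[:,:2],4).tolist(),'c',np.round(C.mean(0),4),[round(float(np.linalg.norm(C[i]-C[(i+1)%4])),4) for i in range(4)])
    d=(C[0]+C[1]-C[2]-C[3])[:2];print(' yaw',np.degrees(np.arctan2(d[1],d[0])));d/=np.linalg.norm(d);print(' key',C.mean(0)[:2]+.032*d)
print(atz('top',np.array([342,195])/6+[410,205]-.4,.066),atz('side',np.array([207,272])/7.5+[225,120]-.4,.066))
from scipy.spatial.transform import Rotation as R
s=env.read_state();print(R.from_quat(s['eef_rot']).as_matrix().round(3),s['position'])
```

```text
top [[0.5799, -0.2788], [0.5618, -0.3864], [0.4454, -0.3655], [0.4613, -0.2593]] c [ 0.5121 -0.3225  0.056 ] [0.1091, 0.1183, 0.1074, 0.1201]
 yaw -9.73013746528998
 key [ 0.54364641 -0.32790388]
side [[0.5792, -0.2778], [0.5598, -0.3814], [0.4435, -0.3648], [0.4633, -0.2559]] c [ 0.5114 -0.32    0.056 ] [0.1054, 0.1175, 0.1107, 0.1179]
 yaw -9.435680192018472
 key [ 0.54301334 -0.32523474]
[ 0.54435996 -0.32924309  0.066     ] [ 0.54374458 -0.32494607  0.066     ]
[[ 0.285 -0.959 -0.   ]
 [-0.959 -0.285  0.   ]
 [-0.     0.    -1.   ]] [ 0.14950413 -0.5032464   0.23872539]
```

```bash
python3 -m handwheel '[{"delta_pos":[-1.9,-14.28,2.5],"twist":[0,0,2.62]},{"delta_pos":[-1.9,-14.28,2.5],"twist":[0,0,2.62]},{"delta_pos":[-1.9,-14.28,2.5],"twist":[0,0,2.62]},{"delta_pos":[-1.9,-14.28,2.5],"twist":[0,0,2.62]},{"delta_pos":[-1.9,-14.28,2.5],"twist":[0,0,2.62]},{"delta_pos":[-1.9,-14.28,2.5],"twist":[0,0,2.62]},{"delta_pos":[-1.9,-14.28,2.5],"twist":[0,0,2.62]},{"delta_pos":[-1.9,-14.28,2.5],"twist":[0,0,2.62]},{"delta_pos":[-1.9,-14.28,2.5],"twist":[0,0,2.62]},{"delta_pos":[-1.9,-14.28,2.5],"twist":[0,0,2.62]},{"delta_pos":[-1.9,-14.28,2.5],"twist":[0,0,2.62]},{"delta_pos":[-1.9,-14.28,2.5],"twist":[0,0,2.62]}]' 0
python3 - <<'E'
from h import *
from scipy.spatial.transform import Rotation as R
s=env.read_state();print(R.from_quat(s['eef_rot']).as_matrix().round(3),s['position'],s['ft_force'],s['clock'],s['grip_width'])
snap('wrist','w1');snap('side','s1')
for t in ['wide_key_top','wide_front']:
    for r in env.spot_in('wrist',t)[:2]: print(t,r, atz('wrist',r['position'],.066 if 'key' in t else .031))
E
```

```text
clock: 2.3
position: [0.5434, -0.3272, 0.1641]
eef_rot: [-0.645, 0.764, -0.0, -0.0]
ft_force: [-0.2, -0.1, 0.5]
grip_width: 0.0002
[[-0.169 -0.986  0.   ]
 [-0.986  0.169 -0.   ]
 [ 0.    -0.    -1.   ]] [ 0.54338016 -0.32724942  0.1640655 ] [-0.22912598 -0.10693861  0.5286907 ] 2.3 0.00017721644464250327
wide_key_top {'position': [314.9, 233.8], 'confidence': 0.96} [ 0.54544416 -0.3248636   0.066     ]
```

View pics/w1.png

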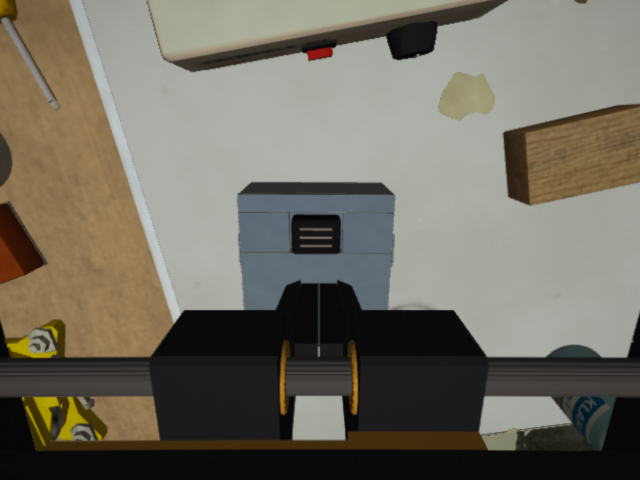

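View pics/s1.png

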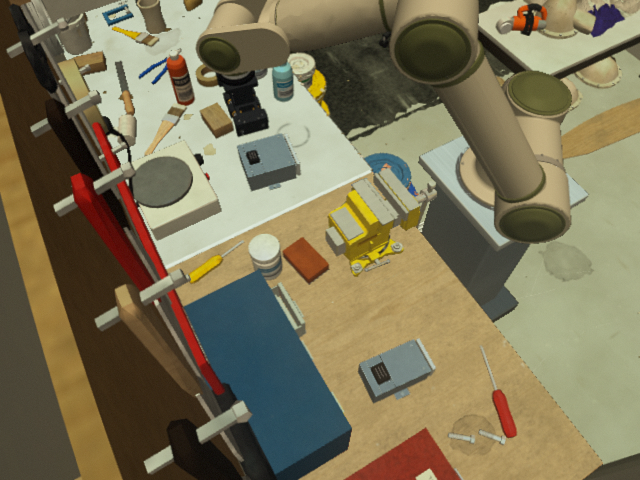

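The wrist view shows the key at (315,234), squarely in line with the fingers and about 2 mm from where the tool is. I'll press about 6 mm.

```bash
python3 -m handwheel '[{"delta_pos":[-0.065,-0.045,1.6],"twist":[0,0,0]},{"delta_pos":[-0.065,-0.045,2.8],"twist":[0,0,0]},{"delta_pos":[-0.065,-0.045,3.2],"twist":[0,0,0]},{"delta_pos":[-0.065,-0.045,3.35],"twist":[0,0,0]},{"delta_pos":[-0.065,-0.045,3.47],"twist":[0,0,0]},{"delta_pos":[-0.065,-0.045,3.47],"twist":[0,0,0]},{"delta_pos":[-0.065,-0.045,3.47],"twist":[0,0,0]},{"delta_pos":[-0.065,-0.045,3.47],"twist":[0,0,0]}]'
python3 - <<'E'
from h import *
snap('side','s2');b=snap('top','t2')
E
```

```text
clock: 3.5
position: [0.5461, -0.3253, 0.0603]
eef_rot: [-0.645, 0.764, -0.001, 0.0]
ft_force: [1.7, -0.1, 3.1]
grip_width: 0.0002
```

View pics/s2.png

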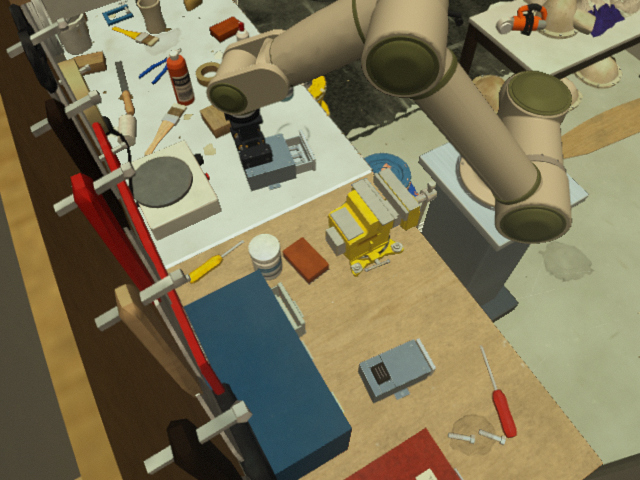

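The side view shows the tray sprung out at about (302,152). Next I'll release the key and move in front of the tray.

```bash
python3 -m handwheel '[{"delta_pos":[0,0,-1.5],"twist":[0,0,0]},{"delta_pos":[0,0,-2.5],"twist":[0,0,0]},{"delta_pos":[0,2,-2.5],"twist":[0,0,0]},{"delta_pos":[0,4,-2.5],"twist":[0,0,0]},{"delta_pos":[0,6,-2.5],"twist":[0,0,0]},{"delta_pos":[0,6,-2.5],"twist":[0,0,0]},{"delta_pos":[0,6,-2.5],"twist":[0,0,0]},{"delta_pos":[0,6,-1],"twist":[0,0,0]},{"delta_pos":[0,6,0.4],"twist":[0,0,0]},{"delta_pos":[0,6,0.97],"twist":[0,0,0]},{"delta_pos":[0,6,0.97],"twist":[0,0,0]},{"delta_pos":[0,6,0.97],"twist":[0,0,0]}]'
python3 - <<'E'
from h import *
snap('side','s3');
for r in env.spot_in('side','wide_front')[:2]: print(r, atz('side',r['position'],.031))
snap('wrist','w3')
s=env.read_state();print(s['position'],s['ft_force'])
im=cv2.imread('pics/s3.png')[100:220,210:370];cv2.imwrite('pics/z3.png',cv2.resize(im,(800,600),interpolation=cv2.INTER_CUBIC))
E
```

```text
clock: 5.1
position: [0.369, -0.2953, 0.0312]
eef_rot: [-0.645, 0.764, -0.001, -0.0]
ft_force: [0.3, -0.3, 0.6]
grip_width: 0.0003
{'position': [301.1, 151.4], 'confidence': 0.75} [ 0.42017516 -0.30397706  0.031     ]
[ 0.36863038 -0.29512183  0.03128058] [-0.1349109   0.13920247 -0.08655658]
```

View pics/z3.png

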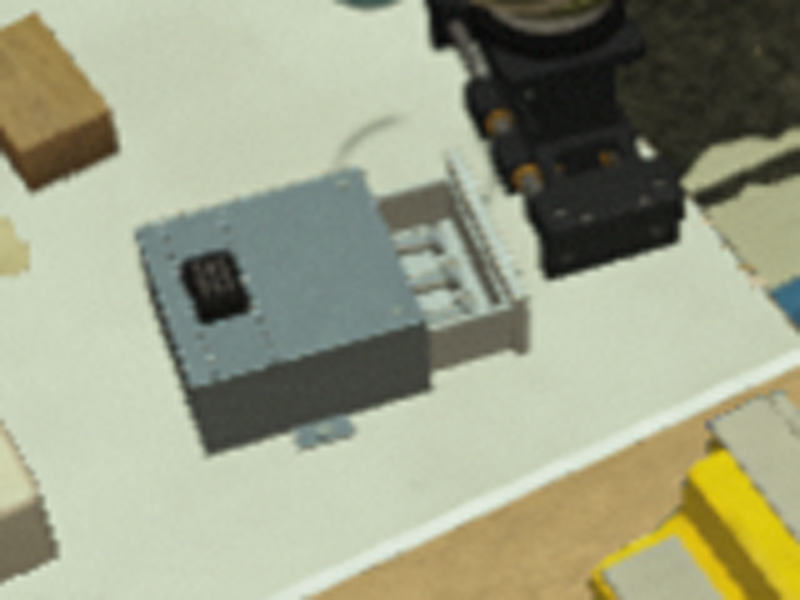

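View pics/w3.png

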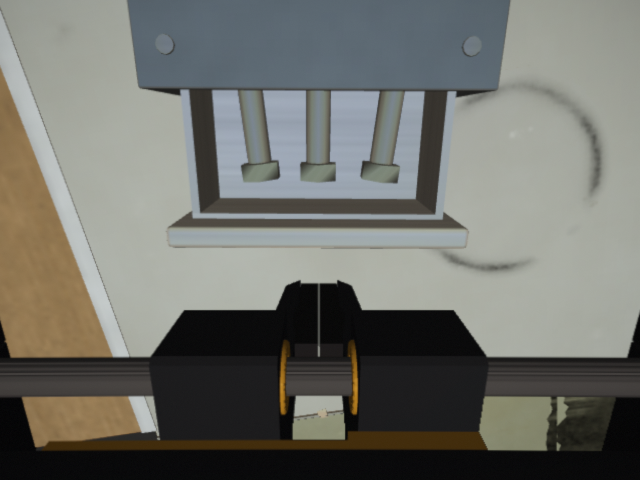

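The wrist view shows the tray front (rows 215–245) centred on the fingers (column 318). I'll push in stages and watch the force.

```bash
python3 -c "
from h import *
print(env.calibration('wrist')['pose'])"; python3 -m handwheel '[{"delta_pos":[0,-0.5,0],"twist":[0,0,0]},{"delta_pos":[0,-0.9,0],"twist":[0,0,0]},{"delta_pos":[0,-1.3,0],"twist":[0,0,0]},{"delta_pos":[0,-1.7,0],"twist":[0,0,0]},{"delta_pos":[0,-2.0,0],"twist":[0,0,0]},{"delta_pos":[0,-2.0,0],"twist":[0,0,0]}]'
```

```text
[[-0.16781337 -0.94286077 -0.28784066  0.44282274]
 [-0.98581795  0.16087946  0.04775732 -0.30772998]
 [ 0.00127915  0.2917728  -0.9564868   0.17653267]
 [ 0.          0.          0.          1.        ]]
clock: 6.0
position: [0.428, -0.3049, 0.0305]
eef_rot: [-0.645, 0.764, -0.0, 0.0]
ft_force: [0.5, -0.3, 1.0]
grip_width: 0.0004
```

Run:
```python
from h import *
snap('side','s4')
snap('wrist','w4')
s=env.read_state();print(s['position'],s['ft_force'])
im=cv2.imread('pics/s4.png')[100:220,210:370];cv2.imwrite('pics/z4.png',cv2.resize(im,(800,600),interpolation=cv2.INTER_CUBIC))
```

```text
[ 0.42755789 -0.30469199  0.03043266] [ 0.08231251 -1.14205469  0.70148743]
```

View pics/z4.png

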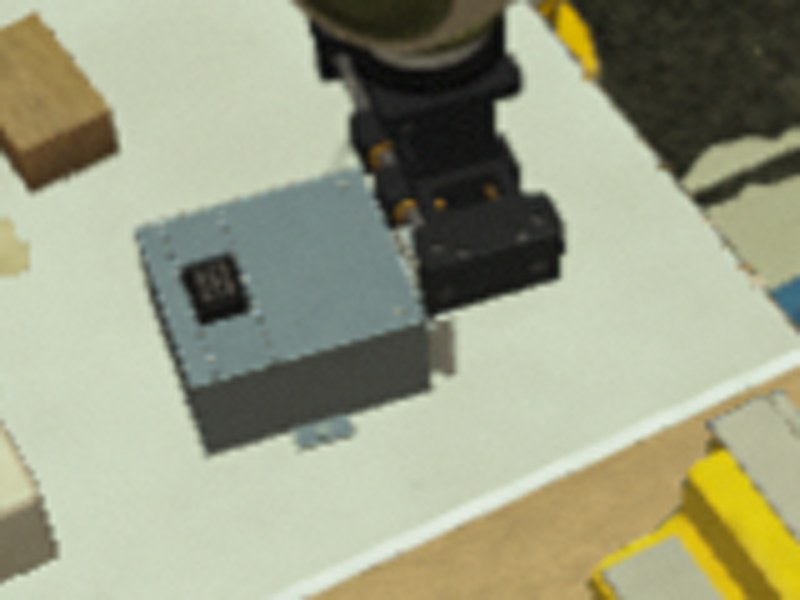

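View pics/w4.png

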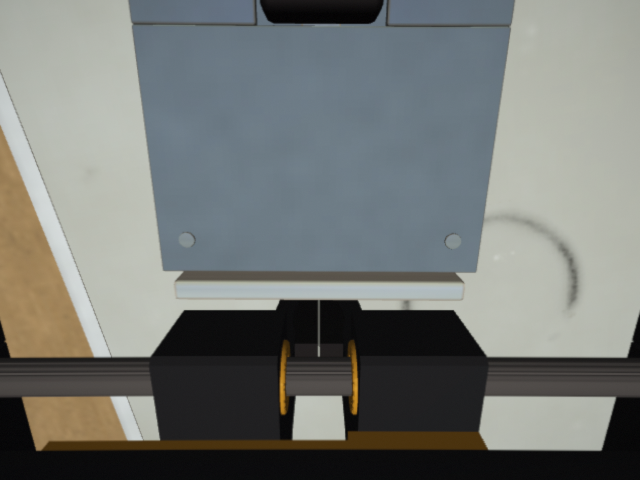

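The tray looks nearly home, and the front touches the finger. The force reads about zero, so it may or may not have latched. I'll push further until the force rises.

```bash
python3 -m handwheel '[{"delta_pos":[0,-0.1,0],"twist":[0,0,0]},{"delta_pos":[0,-0.2,0],"twist":[0,0,0]},{"delta_pos":[0,-0.2,0],"twist":[0,0,0]}]'
python3 -c "
from h import *
for i in range(4): print(env.read_state()['ft_force']); env.read_camera('top')"
```

```text
clock: 6.48
position: [0.4329, -0.3056, 0.0304]
eef_rot: [-0.645, 0.764, 0.001, -0.0]
ft_force: [-4.2, -0.6, 2.0]
grip_width: 0.0004
[-4.18098656 -0.63462955  1.99718357]
[-4.60272507  1.16350363  1.55271908]
[-4.95411565  1.51388418  1.81307533]
[-4.16791755  0.10577194  1.42268058]
```

```bash
python3 -m handwheel '[{"delta_pos":[0,-0.1,0],"twist":[0,0,0]},{"delta_pos":[0,-0.1,0],"twist":[0,0,0]},{"delta_pos":[0,-0.1,0],"twist":[0,0,0]}]'
python3 -m handwheel '[{"delta_pos":[0,-0.1,0],"twist":[0,0,0]},{"delta_pos":[0,-0.1,0],"twist":[0,0,0]},{"delta_pos":[0,-0.1,0],"twist":[0,0,0]}]'
```

```text
clock: 7.05
position: [0.4343, -0.3058, 0.0304]
eef_rot: [-0.645, 0.764, 0.002, -0.001]
ft_force: [-16.9, 1.3, 8.0]
grip_width: 0.0007
clock: 7.42
position: [0.4347, -0.3058, 0.0304]
eef_rot: [-0.645, 0.764, 0.005, -0.002]
ft_force: [-35.0, 3.9, 18.8]
grip_width: 0.0006
```

The tray is against its stop at 35 N, well past the 10 N it needs to click. I'll back off and look.

```bash
python3 -m handwheel '[{"delta_pos":[0,0.2,0],"twist":[0,0,0]},{"delta_pos":[0,0.5,0],"twist":[0,0,0]},{"delta_pos":[0,1.2,0],"twist":[0,0,0]},{"delta_pos":[0,2,0],"twist":[0,0,0]},{"delta_pos":[0,2.3,0],"twist":[0,0,0]},{"delta_pos":[0,2.3,0],"twist":[0,0,0]}]'
python3 - <<'E'
from h import *
snap('side','s5')
for t in ['wide_front','narrow_tray']:
  for r in env.spot_in('side',t)[:1]: print(t,r, atz('side',r['position'],.031))
snap('wrist','w5')
s=env.read_state();print(s['clock'],s['position'],s['ft_force'])
im=cv2.imread('pics/s5.png')[100:220,210:370];cv2.imwrite('pics/z5.png',cv2.resize(im,(800,600),interpolation=cv2.INTER_CUBIC))
E
```

```text
clock: 8.18
position: [0.3714, -0.2956, 0.0308]
eef_rot: [-0.645, 0.764, -0.001, 0.0]
ft_force: [-0.2, 0.6, 0.7]
grip_width: 0.0005
wide_front {'position': [293.1, 152.7], 'confidence': 0.51} [ 0.43982788 -0.31055261  0.031     ]
narrow_tray {'position': [430.3, 357.1], 'confidence': 0.69} [0.45659518 0.29680948 0.031     ]
8.375 [ 0.37171102 -0.29544715  0.03055759] [ 0.77315658 -0.14155916  0.26190365]
```

View pics/s5.png

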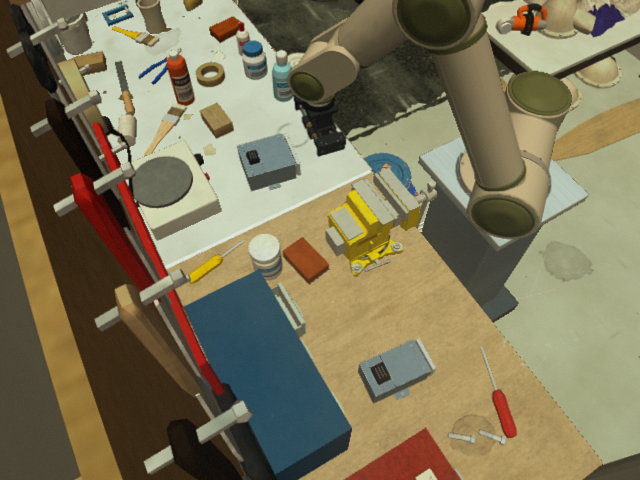

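View pics/w5.png

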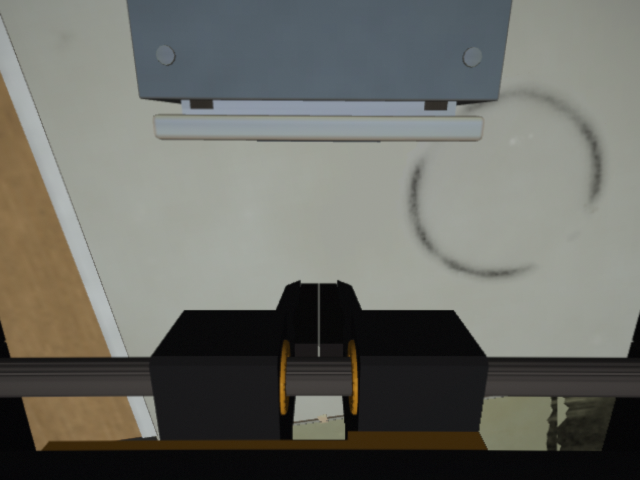

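The tray stays shut at about (293,153) in the side view with the fingers well clear, and the narrow caddy is unchanged at (430,357). I'll check the gap numerically, then hand in.

Run:
```python
from h import *
K=np.array([.5455,-.3253]);d=np.array([.986,-.168])
for p in [(318,116),(318,140)]:
    print(p,(K-atz('wrist',p,.052)[:2])@d)
s0=cv2.imread('pics/side0.png').astype(int);s5=cv2.imread('pics/s5.png').astype(int)
D=abs(s0-s5).max(2);print('wide',D[135:190,238:300].mean(),'narrow',D[335:405,355:440].mean(),'bg',D[250:300,350:420].mean())
snap('top','t5')
for r in env.spot_in('top','narrow_tray')[:1]+env.spot_in('top','wide_front')[:1]: print(r)
s=env.read_state();print(s['clock'],s['ft_force'])
env.sign_off()
```

```text
(318, 116) 0.0995978529799981
(318, 140) 0.1069771878709272
wide 5.123460410557184 narrow 5.467731092436975 bg 5.917714285714286
{'position': [185.6, 265.5], 'confidence': 0.53}
{'position': [449.6, 280.5], 'confidence': 0.62}
8.525 [ 0.79773405  0.51963784 -0.88781383]
the job is handed in; nothing more can be done
```

The new spring works: one press of the key sent the wide caddy's tray right out, and it stayed shut by itself once pushed home. The job was handed in at 8.5 s, with no verdict reported.

- **Release:** I pressed the key about 6 mm with the closed fingers (3 N). The side picture showed the tray fully out, and I then let the key go.
- **Pushing home:** I pushed the middle of the tray front until it met its stop, at about 35 N along the push and 40 N in all, well above the 10 N needed to click. I overshot there; the limits that apply are 120 N at the wrist and 40 N for the arm or gripper body, and only the fingertips were touching.
- **Last checks:** With the fingers withdrawn about 60 mm, the tray stayed shut. Its front measured about 107 mm from the key's middle, against 104 mm when latched. That is within the measuring error, and a tray that hadn't caught would be at 145 mm.
- **Pictures:** In the side view both caddies match the first picture to within noise, so the narrow one stayed shut. The force on the tool read about zero.
- **One disagreement:** Partway through the push the force read almost zero, though the tray was already nearly in. On pushing further it rose as it should, so I did not look into it.

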